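# Tighten a hold-down clamp with an indexing ratchet lever

### The arm

A 7-joint arm with a two-finger parallel gripper is mounted at the origin on the work surface. World frame = base frame: x ahead of the robot, y to its left, z up, the work surface at z = 0. Lengths are in m, angles in rad, forces in N, time in s.
With the tool pointing down it reaches from about 0.4 to 0.85 m from the base axis. Payload 10.4 kg.
Tool frame: the origin (TCP) lies at the very end of the fingers, on their centre line; the grasp point (between the pads) lies r.hold_point_z behind it (r.hold_point_z is the distance from the TCP to the grasp point, in m); z points along the fingers, y is the direction in which the jaws open and shut (so a half turn about z gives the same grasp; the last joint's range is limited). The gripper opens to 87 mm and grips with 3 to 60 N. Pads are 19 mm wide; open, the fingers measure 117 mm over their backs; the gripper's body (75 mm by 190 mm) begins 51 mm behind the grasp point.
Start: joints at [-1.229, 0.332, -0.065, 1.46, 0.022, 1.35, -0.088], TCP at [0.223, 0.584, 0.223] pointing down, gripper open.
Joint ranges: [-2.6, 2.6], [-0.5, 2.12], [-1.47, 1.34], [0.16, 2.42], [-1.27, 4.41], [0.06, 2.06], [-2.6, 2.6]. Speed limits (rad/s): [2.22, 2.22, 2.79, 2.79, 3.14, 3.14, 3.14].

### API

Orientations are given as a unit quaternion [x, y, z, w].
In Python, from bench import r gives the robot as it stands.
- The arm moves only by the tool send_rows, never from a script. Its argument "commands" is a list of rows, each a list of 7 numbers: the shift along the world's x, y, z normalised to -1 to 1, where 1 is 0.03 m, then the turn, a rotation vector about the world's x, y, z normalised to -1 to 1, where 1 is 5 degrees, then the gripper command: -1 is fully open, 1 is shut, values between are in proportion. In form: [[tx, ty, tz, ax, ay, az, jaw], ...]. A call has 1 to 10 rows; each row shifts and turns the pose as measured when the row begins; what a row does not reach is not made up. A row lasts 1/12 s, in which the tool goes at most 41.7 mm and 7.16 degrees, less where a joint would pass 70% of its speed; a pose out of reach is approached as far as the arm can. A call with a number of a shift or a turn outside -1 to 1 is refused whole. A call with a gripper value outside its range is refused whole. The fingers move at their own pace and stop on an object; "grip_force" is the grip in N (left out, the last holds). Time passes only in rows, so rows that do not move let the fingers close. It gives the time, the measured TCP pose, the force and the opening at its end, in the units of the state.
- r.read_state(): the state, without advancing time (a new reading comes with each control period).
- r.camera(name): name is "scene" or "top" or "wrist"; returns the picture (400x640x3 uint8, blue, green, red); there is no depth.
- r.calibration(name): a dict with "K" (3x3 intrinsics, pixels), "dist" ([k1, k2, p1, p2, k3] as OpenCV has them; the pictures are not rectified), "R" (3x3) and "t" (3): a world point X has camera coordinates R X + t; the wrist camera has in their place "mount" (4x4, takes a point from camera to tool coordinates, whose origin is the TCP and whose axes are the flange's). Camera axes: x right, y down, z forward; pixel columns grow to the right and rows downward; lengths in m; the calibration is good to about 2 mm. A picture is of the moment at which its call begins: read the wrist's pose just before it. calibration takes no time and is no camera call.
- r.close_job(): hands the job in, once; it reports no verdict.
The state is a dict: "time": time; "joint_positions": joint angles; "joint_vel": joint speeds; "joint_torque": joint torques, N m; "ee_pos": TCP position; "eef_rot": TCP orientation; "ft_force": force on the tool from outside, world axes, zero at the start; "torque": the same for the moment, N m; "width": finger opening in m.
Only numpy, scipy, OpenCV 4.12 (cv2) and the standard library are available. Lean on these libraries where they do the work, as an engineer would, in place of code of your own. Each camera call takes 0.05 s, during which the arm holds its last target.

### The job

Clamp the steel hub flange tight under the hold-down clamp: turn the black-knobbed lever clockwise (seen from above) until the screw itself comes up solid. The lever strikes a stop pin before the screw is tight, so lift it off its serrations, swing it back, let it drop in and turn again, as often as needed. Finish with the lever dropped fully into its serrations and let go, without shifting the flange or the things standing on the bench nearby.

Things in the scene. Friction and masses are not known exactly. Their poses are not given: they have to be found in the camera images.
- clamp: Grey cast hold-down clamp, fixed to the bench. Origin on the bench top, exactly below the vertical screw axis; z up. Base plate 230 x 150 mm, 14 mm thick, from x = -80 to +150 mm. A column at x = 100 to 140 mm carries an arm (top at z = 115 mm) out to a round nose, 108 mm across, centred on the screw axis. The lever lies above the nose and points roughly along the clamp's -x.
- stop_pin (a point): Top of the stop pin that the lever strikes at the clockwise end; a second pin stands opposite. Both: steel, 10 mm across, 46 mm from the screw axis, z = 115 to 170 mm in the clamp frame. They limit the lever's swing to 0.8 rad either side of the clamp's -x direction, lifted or not.
- screw_end (a point): Top of the screw, on its axis, 163 mm above the bench, fixed in height. Turned only by the lever while its serrations are engaged; clockwise from above lowers the foot 3 mm per rad. Runs stiffly (0.25 N m, about 2.5 N at the knob), stays where left, and comes up solid against its own dead stop after 1.8 to 2.2 rad in all from the start: more than one swing, about two.
- lever_hub (a point): Centre of the top face of the lever's round hub, on the screw axis: 150 mm above the bench with the lever fully down. Hub 57 mm across. It rises with the lever.
- lever_knob (a point): Top centre of the upright round black knob at the lever's free end, 100 mm from the screw axis, 195 mm above the bench with the lever down. A plain post 24 mm across; the bar's top (14 mm wide) is 43 mm below this point. Swing angle = direction hub to knob, from the clamp's -x; starts 0.2 to 0.75 rad to the anticlockwise side. Does not spin.
- lever_lift (a joint): Lever lift along the screw axis, m: 0 = down, serrations engaged; above 0.007 it is clear of them and swings freely; 0.014 = top of travel. A spring pulls it down: lifting takes 6 N at the bottom, 10 N at the top. 18 serrations to the turn (0.35 rad apart, 0.06 rad play): let down it drops in between them, or perches on the tips at about 0.006 until moved a little sideways (at the start too).
- foot: Dark steel round foot on the lower end of the screw, 32 mm across, 8 mm thick; origin at the centre of its underside. It starts about 2 to 3 mm above the flange's top and moves down as the screw is tightened; sprung, so that it can yield up to 6 mm; about 27 N on the flange when the screw is solid.
- flange: The loose part to be clamped: steel wheel-hub flange, 100 mm across, 11 mm thick at the rim, with a central boss 46 mm across at its flat top; 40 mm high in all, 0.7 kg. Origin at the centre of its underside. It stands on the clamp's base plate under the foot, already in place.
- spray_can: Bystander: upright spray can, 60 mm across, 170 mm high; origin at the centre of its underside.
- grease_jar: Bystander: white jar with a black lid, 70 mm across, 80 mm high; origin at the centre of its underside.
- spanner: Bystander: open-ended spanner, 180 mm long, lying flat to the side of the clamp; origin at its middle.
Not all that is in view belongs to the job. Of the things that look like the flange, the smallest one is meant.

How it is judged:
At the end, for the whole second after the job is handed in: The foot presses on the flange with more than 22 N (the solid screw gives about 27 N), the lever is down in its serrations (lifted less than 3 mm), and the flange lies still, within 6 mm of where it started (contact force between foot and flange above 22 N and value of joint lever_lift below 0.003 m and distance of flange from where it was at the start of the episode below 0.006 m and linear speed of flange below 0.01 m/s); the robot touches nothing.
It fails at once if a bystander (spray can, jar or spanner) is moved more than 15 mm (distance of any of spray_can, grease_jar, spanner from where it was at the start of the episode above 0.015 m).
It also fails if it takes over 54 s, if anything falls off the work surface, if the arm or the gripper's body presses on something with over 40 N, if the wrist force passes 120 N, or if a joint passes its speed limit or range.

## Working session

There is one attempt and no reset: what is moved stays moved. The work goes in short steps, Python scripts to look and compute and a tool call to move; the robot and the scene stay as the last step left them, time stands still between calls to the robot, and variables do not carry over. Pictures are saved under pics/ and viewed, and the job is handed in when it is done.

Besides the shell and the picture viewer there is one more tool, called after "Call:" by a JSON object that holds its "name" and its "arguments". send_rows: Moves the arm, as the interface text tells. Scaled input: -1 to 1 covers 0.03 m each way for a shift and 5 degrees each way for a turn. Its arguments: {"type":"object","properties":{"commands":{"type":"array"},"grip_force":{"type":"number"}},"required":["commands"]}

```bash
mkdir -p pics; ls; python3 - <<'E'
from bench import r
import cv2
s=r.read_state();print(s, r.hold_point_z)
for n in ("scene","top","wrist"):
    cv2.imwrite(f"pics/{n}0.png",r.camera(n))
    print(n,r.calibration(n))
E
```

```text
pics
{'time': 0.0, 'joint_positions': array([-1.22859317,  0.3328842 , -0.06472748,  1.46093499,  0.02160534,
        1.34988007, -0.08851766]), 'joint_vel': array([-0.00045426, -0.0005826 ,  0.00153881,  0.00030681,  0.00151796,
        0.00028816,  0.00043841]), 'joint_torque': array([ 4.07216730e-04, -6.23251247e+01,  2.47356546e-02, -3.89900994e+01,
       -6.13435591e-02,  3.95122357e-02,  1.51147924e-04]), 'ee_pos': array([0.22283421, 0.58352016, 0.22174932]), 'eef_rot': array([ 1.81376869e-01,  9.83413410e-01, -6.98498281e-04, -9.80677167e-05]), 'ft_force': array([ 0.50233033, -0.46501336, -0.30955724]), 'torque': array([0.02579542, 0.02901466, 0.00600138]), 'width': 0.08734627553533521} 0.0187
scene {'K': array([[428.91133444,   0.        , 329.73652174],
       [  0.        , 428.91133444, 199.8548227 ],
       [  0.        ,   0.        ,   1.        ]]), 'dist': array([0.03538199, 0.        , 0.        , 0.        , 0.        ]), 'R': array([[ 0.67948128,  0.73367853,  0.00458292],
       [ 0.39444245, -0.36002362, -0.84545736],
       [-0.61864395,  0.57628015, -0.5340232
[... 409 characters left out ...]
     [ 0.19084083, -0.0077155 , -0.98159067]]), 't': array([-0.00808918,  0.49420944,  1.15096449])}
wrist {'K': array([[296.02544656,   0.        , 315.47713015],
       [  0.        , 296.02544656, 201.48819616],
       [  0.        ,   0.        ,   1.        ]]), 'dist': array([-0.04054005,  0.        ,  0.        ,  0.        ,  0.        ]), 'mount': array([[ 9.15563507e-04, -9.68580545e-01, -2.48698389e-01,
         6.78834662e-02],
       [ 9.99999407e-01,  7.40084425e-04,  7.99086750e-04,
        -2.08920512e-04],
       [-5.89922076e-04, -2.48698973e-01,  9.68580649e-01,
        -1.60582296e-01],
       [ 0.00000000e+00,  0.00000000e+00,  0.00000000e+00,
         1.00000000e+00]])}
```

View pics/scene0.png

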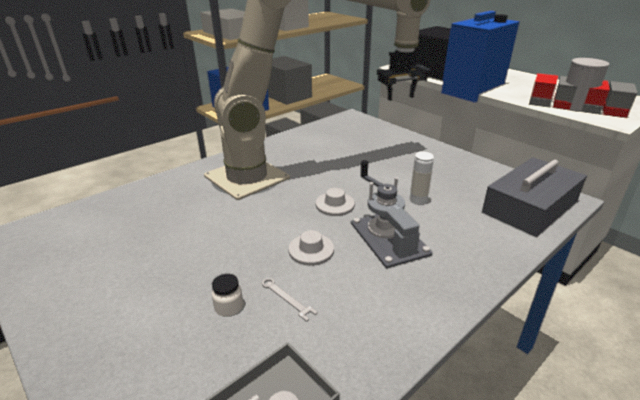

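View pics/top0.png

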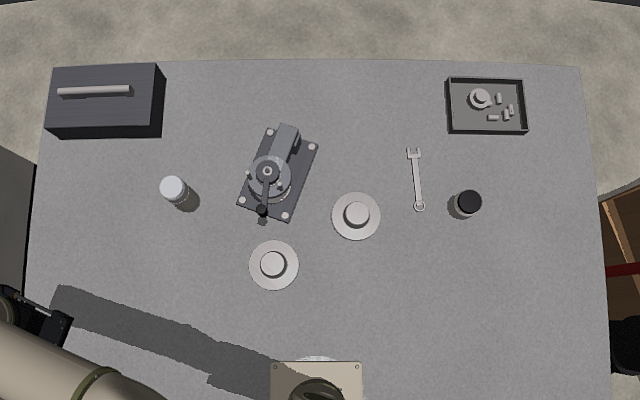

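View pics/wrist0.png

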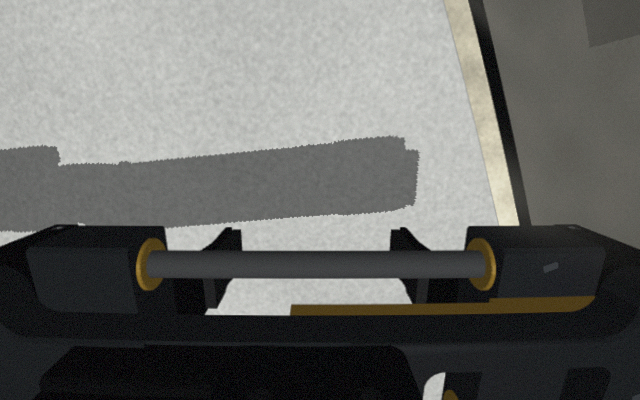

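The scene and top views show the clamp with its hub near top (267,171), the knob near (262,211), the can at (172,188), the spanner at (416,180) and the jar at (466,203). I'll zoom in on the clamp.

```bash
python3 - <<'E'
import cv2,numpy as np
a=cv2.imread("pics/top0.png")[110:235,220:345];b=cv2.imread("pics/scene0.png")[140:265,340:465]
cv2.imwrite("pics/crop0.png",np.hstack([cv2.resize(x,(400,400),interpolation=2) if 0 else cv2.resize(x,(400,400),interpolation=cv2.INTER_CUBIC) for x in (a,b)]))
E
```

```text
(no output)
```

View pics/crop0.png

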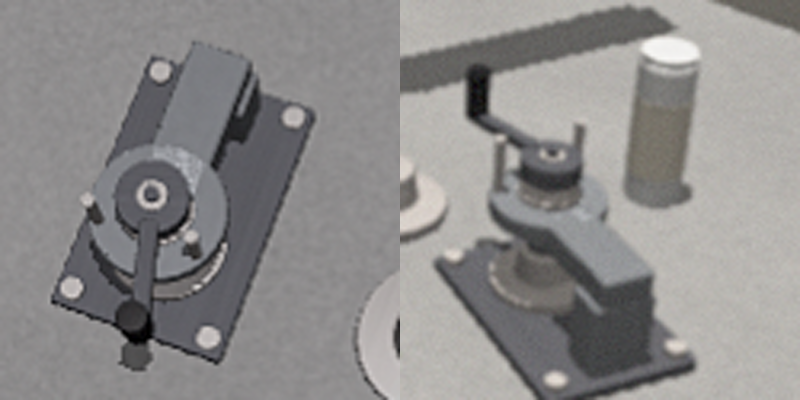

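```bash
cat > h.py <<'E'
import cv2,numpy as np
from bench import r
def ray(n,uv,st=None):
    c=r.calibration(n)
    p=cv2.undistortPoints(np.array([[uv]],float),c["K"],c["dist"])[0,0]
    d=np.array([p[0],p[1],1.])
    return -c["R"].T@c["t"], c["R"].T@d
def onz(n,uv,z):
    o,d=ray(n,uv); return o+d*(z-o[2])/d[2]
def proj(n,X):
    c=r.calibration(n)
    return cv2.projectPoints(np.array([X],float),cv2.Rodrigues(c["R"])[0],c["t"],c["K"],c["dist"])[0].ravel()
def tri(a,b):
    (o1,d1),(o2,d2)=ray(*a),ray(*b)
    s=np.linalg.lstsq(np.stack([d1,-d2],1),o2-o1,rcond=None)[0]
    p,q=o1+s[0]*d1,o2+s[1]*d2
    return (p+q)/2,np.linalg.norm(p-q)
E
python3 - <<'E'
from h import *
np.set_printoptions(precision=4,suppress=True)
T=lambda x,y:(220+x/3.2-.0,110+y/3.2)
S=lambda x,y:(340+(x-400)/3.2,140+y/3.2)
print("cam",ray("top",(320,200))[0])
scr=onz("top",T(152,194),.163);knob=onz("top",T(133,316),.195)
print("screw",scr,"knob",knob,np.linalg.norm((scr-knob)[:2]))
p1=onz("top",T(86,198),.17);p2=onz("top",T(191,236),.17)
print("pins",p1,p2,[np.linalg.norm((p-scr)[:2]) for p in(p1,p2)])
b=[onz("top",T(*q),.014+.003) for q in((160,70),(293,117),(72,287),(208,337))]
d=(b[0]+b[1]-b[2]-b[3])[:2];print("xdir deg",np.degrees(np.arctan2(d[1],d[0])), "boltcentre",sum(b)/4)
m=(p1+p2)/2-scr;print("pins -x dir",np.degrees(np.arctan2(-m[1],-m[0])))
k=knob-scr;print("lever dir",np.degrees(np.arctan2(k[1],k[0])))
print("tri knob",tri(("top",T(133,316)),("scene",S(479,69))),"screw",tri(("top",T(152,194)),("scene",S(553,152))))
print("can",onz("top",(172,186),.17),"foot jar",onz("top",(469,201),.08))
E
```

```text
cam [0.2655 0.0002 1.2242]
screw [0.5673 0.1122 0.163 ] knob [0.4701 0.1204 0.195 ] 0.09755919517442571
pins [0.5625 0.1595 0.17  ] [0.5338 0.0827 0.17  ] [np.float64(0.047541763282430684), np.float64(0.04467638489320927)]
xdir deg -20.137083783169956 boltcentre [0.6029 0.1013 0.017 ]
pins -x dir -24.83767117535703
lever dir 175.19736979343025
tri knob (array([0.4701, 0.1209, 0.1999]), np.float64(0.002992139216936535)) screw (array([0.5697, 0.1138, 0.1578]), np.float64(0.0027032350192153476))
can [0.5294 0.3348 0.17  ] foot jar [ 0.5123 -0.3878  0.08  ]
```

The numbers hold up: screw axis at (0.568, 0.113), knob 97.6 mm from it against 100, pins at 45–48 mm against 46. The clamp's −x points to about 158°. The lever is at about 175°, so the anticlockwise offset is about 0.28 rad. Next I move above the knob.

Call:
{"name": "send_rows", "arguments": {"commands": [[0,0,0.7,0,0,0,-1],[0,0,0.7,0,0,0,-1],[0.46,-0.86,0,0,0,0.18,-1],[0.46,-0.86,0,0,0,0.18,-1],[0.46,-0.86,0,0,0,0.18,-1],[0.46,-0.86,0,0,0,0.18,-1],[0.46,-0.86,0,0,0,0.18,-1],[0.46,-0.86,0,0,0,0.18,-1],[0.46,-0.86,0,0,0,0.18,-1],[0.46,-0.86,0,0,0,0.18,-1]], "grip_force": 40}}

```text
time: 0.98
ee_pos: [0.3298, 0.3715, 0.2608]
eef_rot: [0.111, 0.994, -0.004, -0.002]
ft_force: [0.8, -0.4, 0.0]
width: 0.087
```

Call:
{"name": "send_rows", "arguments": {"commands": [[0.46,-0.86,0,0,0,0.18,-1],[0.46,-0.86,0,0,0,0.18,-1],[0.46,-0.86,0,0,0,0.18,-1],[0.46,-0.86,0,0,0,0.18,-1],[0.46,-0.86,0,0,0,0.18,-1],[0.46,-0.86,0,0,0,0.18,-1],[0.46,-0.86,0,0,0,0.18,-1],[0.46,-0.86,0,0,0,0.18,-1],[0,0,0,0,0,0,-1]]}}

```text
time: 1.73
ee_pos: [0.4452, 0.1471, 0.2601]
eef_rot: [0.048, 0.999, -0.004, -0.002]
ft_force: [-0.8, 0.3, -0.2]
width: 0.087
```

Call:
{"name": "send_rows", "arguments": {"commands": [[0.45,-0.5,0,0,0,0.1,-1],[0.45,-0.5,0,0,0,0,-1],[0,0,0,0,0,0,-1]]}}

```text
time: 1.98
ee_pos: [0.4729, 0.1143, 0.2599]
eef_rot: [0.045, 0.999, -0.004, -0.002]
ft_force: [-0.1, -0.3, -1.3]
width: 0.0868
```

```bash
python3 - <<'E'
from h import *
s=r.read_state();print(s['time'],s['ee_pos'],s['eef_rot'],s['joint_positions'])
cv2.imwrite("pics/w1.png",r.camera("wrist"));cv2.imwrite("pics/s1.png",cv2.resize(r.camera("scene")[100:280,300:480],(600,600),interpolation=2))
from scipy.spatial.transform import Rotation as R
c=r.calibration("wrist");M=c["mount"]
for X in([.470,.1205,.195],[.5673,.1122,.163]):
    t=R.from_quat(s['eef_rot']).inv().apply(np.array(X)-s['ee_pos']);q=M[:3,:3].T@(t-M[:3,3])
    print(cv2.projectPoints(q[None],np.zeros(3),np.zeros(3),c["K"],c["dist"])[0].ravel())
E
```

```text
1.9833 [0.47290143 0.11433205 0.25989663] [ 0.04480375  0.99898527 -0.00399535 -0.0022553 ] [-0.69435067 -0.00388719  0.36088407  1.76954613  0.00726022  1.38283124
  1.14630173]
[323.52581315 209.84078945]
[322.56467642 296.6781984 ]
```

View pics/w1.png

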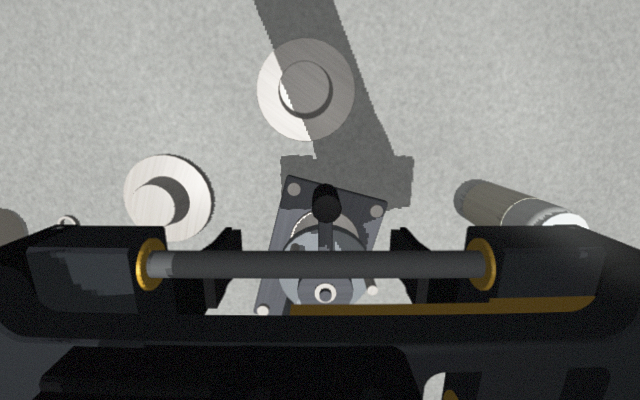

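View pics/s1.png

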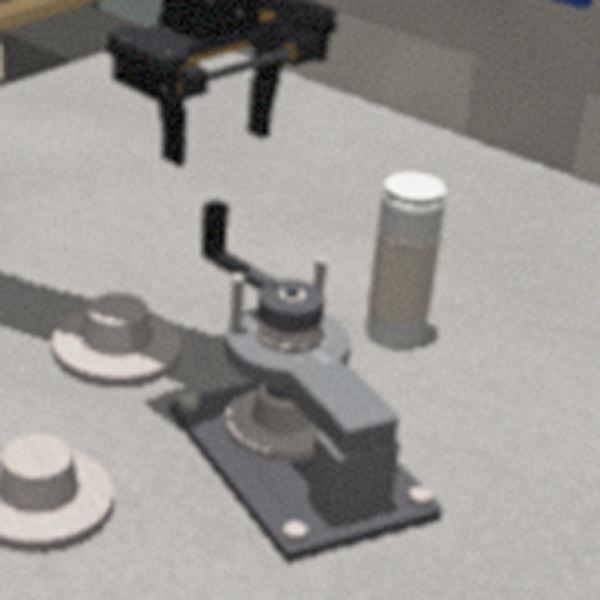

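The wrist picture confirms it. The knob is at (326,206) where (323,210) was predicted, and the screw at (325,293) where (323,297) was predicted, so both are within about 2 mm. I'll centre and go down.

Call:
{"name": "send_rows", "arguments": {"commands": [[-0.13,0.24,-0.5,0,0,0,-1],[0,0,-0.6,0,0,0,-1],[0,0,-0.6,0,0,0,-1],[0,0,-0.6,0,0,0,-1],[0,0,-0.5,0,0,0,-1],[0,0,-0.35,0,0,0,-1],[0,0,0,0,0,0,-1]]}}

```text
time: 2.67
ee_pos: [0.4629, 0.1325, 0.1619]
eef_rot: [0.039, 0.999, -0.002, -0.003]
ft_force: [-0.8, 0.1, 0.6]
width: 0.087
```

```bash
python3 - <<'E'
from h import *
s=r.read_state();print(s['time'],s['ee_pos'],s['eef_rot'],s['ft_force'])
cv2.imwrite("pics/w2.png",r.camera("wrist"));cv2.imwrite("pics/s2.png",cv2.resize(r.camera("scene")[100:280,300:480],(600,600),interpolation=2))
E
```

```text
2.6667 [0.4629152  0.13246841 0.16187531] [ 0.03907164  0.99923066 -0.00192891 -0.00278907] [-0.81468272  0.12382339  0.56969823]
```

View pics/w2.png

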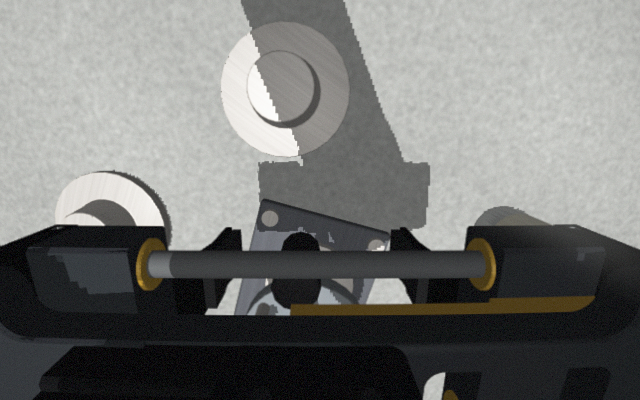

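View pics/s2.png

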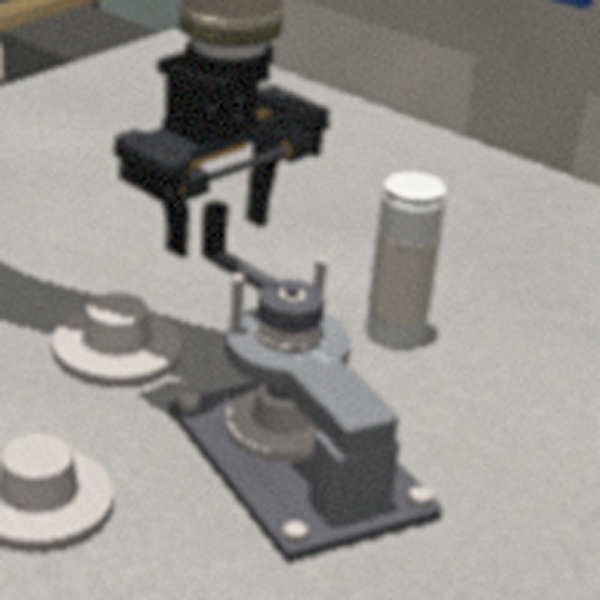

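The knob sits at (296,270), left of the finger midpoint (316). That is about 11 mm off in y, which agrees with the drift in the pose. I'll correct it and close the jaws.

Call:
{"name": "send_rows", "arguments": {"commands": [[0.2,-0.36,0.05,0,0,0,-1],[0,0,0,0,0,0,-1]]}}

```text
time: 2.93
ee_pos: [0.4708, 0.1226, 0.1674]
eef_rot: [0.039, 0.999, -0.001, -0.001]
ft_force: [0.6, -0.7, 0.2]
width: 0.087
```

Call:
{"name": "send_rows", "arguments": {"commands": [[-0.04,-0.03,-0.1,0,0,0,0],[0,0,0,0,0,0,0.3],[0,0,0,0,0,0,1],[0,0,0,0,0,0,1],[0,0,0,0,0,0,1],[0,0,0,0,0,0,1],[0,0,0,0,0,0,1]], "grip_force": 50}}

```text
time: 3.52
ee_pos: [0.47, 0.1242, 0.1668]
eef_rot: [0.038, 0.999, 0.001, 0.001]
ft_force: [0.9, 0.8, -0.6]
width: 0.0483
```

```bash
python3 - <<'E'
from h import *
s=r.read_state();print(s['time'],s['ee_pos'],s['eef_rot'],s['ft_force'],s['width'])
cv2.imwrite("pics/s3.png",cv2.resize(np.hstack([r.camera("scene")[130:250,340:460],r.camera("top")[110:230,210:330]]),(800,400),interpolation=2))
E
```

```text
3.5167 [0.4699978  0.12421784 0.16675994] [3.81776801e-02 9.99270156e-01 6.88304220e-04 1.07043350e-03] [ 0.86876212  0.83817845 -0.56613208] 0.048342890713996674
```

View pics/s3.png

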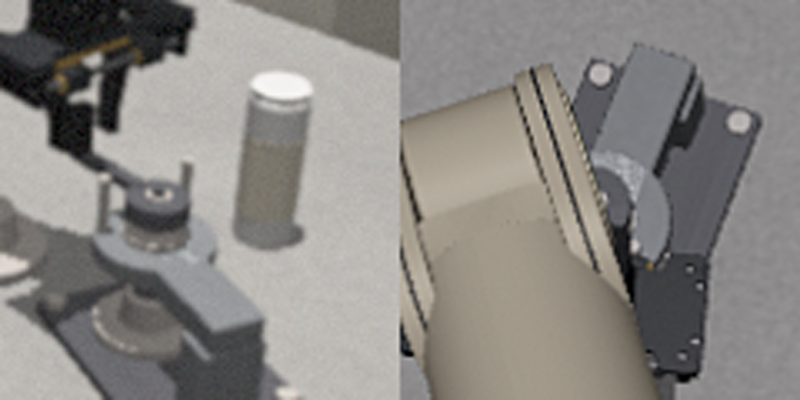

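The fingers straddle the knob in the scene view and are still closing (48 mm). I'll carry on closing.

Call:
{"name": "send_rows", "arguments": {"commands": [[0,0,0,0,0,0,1],[0,0,0,0,0,0,1],[0,0,0,0,0,0,1],[0,0,0,0,0,0,1],[0,0,0,0,0,0,1],[0,0,0,0,0,0,1]]}}

```text
time: 4.12
ee_pos: [0.47, 0.1243, 0.1664]
eef_rot: [0.038, 0.999, 0.001, 0.001]
ft_force: [1.6, 1.1, -0.6]
width: 0.0228
```

Gripped, with a width of 22.8 mm. I'll feel downward to see whether the lever is perched.

Call:
{"name": "send_rows", "arguments": {"commands": [[0,0,-0.05,0,0,0,1],[0,0,-0.05,0,0,0,1],[0,0,-0.05,0,0,0,1]]}}

```text
time: 4.37
ee_pos: [0.4701, 0.1256, 0.1653]
eef_rot: [0.038, 0.999, 0.002, 0.001]
ft_force: [-6.8, -0.4, 14.3]
width: 0.0228
```

```bash
cat >> h.py <<'E'
C=np.array([.567,.113])
def arc(step,n,rad=.0985,yaw_off=0):
    s=r.read_state();p=s['ee_pos'];q=s['eef_rot']
    v=p[:2]-C;th=np.degrees(np.arctan2(v[1],v[0]));yaw=np.degrees(2*np.arctan2(q[1],q[0]))
    print("t",round(s['time'],2),"th",round(th,2),"yaw",round(yaw,2),"rad",round(np.hypot(*v),4),"z",round(p[2],4),"F",np.round(s['ft_force'],1),"M",np.round(s['torque'],2),"w",round(s['width'],4))
    a=np.radians(th);print("tangential(cw) F",round(s['ft_force'][:2]@[np.sin(a),-np.cos(a)],2),"radial",round(s['ft_force'][:2]@[np.cos(a),np.sin(a)],2))
    x=p[:2]
    for k in range(1,n+1):
        a=np.radians(th+step*k);y=C+rad*np.array([np.cos(a),np.sin(a)])
        print(np.round((y-x)/.03,2),"az",round(step/5 ,2)); x=y
E
python3 -c "
from h import *
arc(-3,8)"
```

```text
t 4.37 th 172.59 yaw 175.6 rad 0.0977 z 0.1653 F [-6.8 -0.4 14.3] M [-0.31  1.63 -0.31] w 0.0228
tangential(cw) F -1.29 radial 6.66
[-0.    0.17] az -0.6
[0.04 0.17] az -0.6
[0.04 0.17] az -0.6
[0.05 0.16] az -0.6
[0.06 0.16] az -0.6
[0.07 0.16] az -0.6
[0.08 0.15] az -0.6
[0.09 0.15] az -0.6
```

Call:
{"name": "send_rows", "arguments": {"commands": [[0.02,0.17,0,0,0,-0.6,1],[0.03,0.17,0,0,0,-0.6,1],[0.04,0.17,0,0,0,-0.6,1]]}}

```text
time: 4.62
ee_pos: [0.4726, 0.1393, 0.1647]
eef_rot: [0.12, 0.993, 0.001, 0.001]
ft_force: [3.8, 0.5, -5.8]
width: 0.0229
```

```bash
python3 -c "
from h import *
arc(-3,8)"
```

```text
t 4.62 th 164.45 yaw 166.26 rad 0.098 z 0.1647 F [ 3.8  0.5 -5.8] M [ 0.03 -0.64  0.14] w 0.0229
tangential(cw) F 1.55 radial -3.54
[0.03 0.17] az -0.6
[0.06 0.16] az -0.6
[0.07 0.16] az -0.6
[0.08 0.15] az -0.6
[0.08 0.15] az -0.6
[0.09 0.15] az -0.6
[0.1  0.14] az -0.6
[0.11 0.14] az -0.6
```

The force on z is now downward: the spring is pulling and the lever wants to drop in. I'll follow it down.

Call:
{"name": "send_rows", "arguments": {"commands": [[0,0,-0.07,0,0,0,1],[0,0,-0.07,0,0,0,1],[0,0,-0.07,0,0,0,1]]}}

```text
time: 4.87
ee_pos: [0.4732, 0.1409, 0.1604]
eef_rot: [0.119, 0.993, 0.003, 0.002]
ft_force: [-14.0, -0.8, 37.2]
width: 0.0225
```

```bash
python3 -c "
from h import *
arc(-3,8)"
```

```text
t 4.87 th 163.45 yaw 166.39 rad 0.0979 z 0.1604 F [-14.   -0.8  37.2] M [-0.28  3.2  -0.25] w 0.0225
tangential(cw) F -4.79 radial 13.13
[0.03 0.17] az -0.6
[0.06 0.16] az -0.6
[0.07 0.16] az -0.6
[0.08 0.15] az -0.6
[0.09 0.15] az -0.6
[0.09 0.14] az -0.6
[0.1  0.14] az -0.6
[0.11 0.13] az -0.6
```

Call:
{"name": "send_rows", "arguments": {"commands": [[0,0,0.06,0,0,0,1],[0,0,0,0,0,0,1]]}}

```text
time: 5.03
ee_pos: [0.4728, 0.1398, 0.1623]
eef_rot: [0.117, 0.993, 0.002, 0.001]
ft_force: [1.5, -1.2, -5.7]
width: 0.0231
```

```bash
python3 - <<'E'
from h import *
arc(-3,1)
cv2.imwrite("pics/s4.png",cv2.resize(r.camera("scene")[130:230,340:460],(720,600),interpolation=2))
E
```

```text
t 5.03 th 164.12 yaw 166.55 rad 0.098 z 0.1623 F [ 1.5 -1.2 -5.7] M [-0.35 -0.43 -0.09] w 0.0231
tangential(cw) F -0.72 radial -1.77
[0.03 0.17] az -0.6
```

View pics/s4.png

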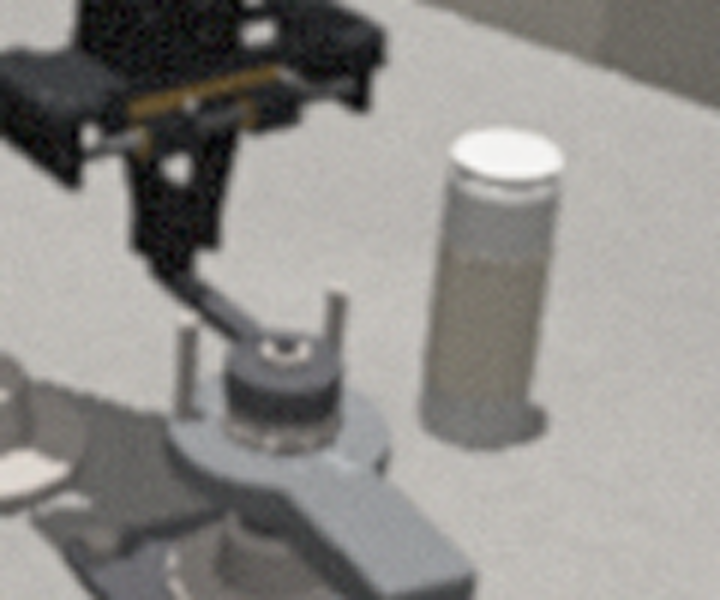

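Call:
{"name": "send_rows", "arguments": {"commands": [[0.03,0.17,-0.04,0,0,-0.6,1],[0.06,0.16,-0.01,0,0,-0.6,1],[0.07,0.16,0,0,0,-0.6,1],[0.08,0.15,0,0,0,-0.6,1]]}}

```text
time: 5.42
ee_pos: [0.4797, 0.1582, 0.1608]
eef_rot: [0.222, 0.975, 0.002, 0.001]
ft_force: [-1.7, 0.0, 0.4]
width: 0.0232
```

```bash
python3 -c "
from h import *
arc(-3,8)"
```

```text
t 5.42 th 152.65 yaw 154.36 rad 0.0983 z 0.1608 F [-1.7  0.   0.4] M [-0.15  0.27  0.2 ] w 0.0232
tangential(cw) F -0.73 radial 1.52
[0.08 0.15] az -0.6
[0.09 0.15] az -0.6
[0.1  0.14] az -0.6
[0.11 0.14] az -0.6
[0.11 0.13] az -0.6
[0.12 0.12] az -0.6
[0.13 0.12] az -0.6
[0.13 0.11] az -0.6
```

Call:
{"name": "send_rows", "arguments": {"commands": [[0.08,0.15,0,0,0,-0.6,1],[0.09,0.15,0,0,0,-0.6,1],[0.1,0.14,0,0,0,-0.6,1],[0.11,0.14,0,0,0,-0.6,1],[0.11,0.13,0,0,0,-0.6,1],[0.12,0.12,0,0,0,-0.6,1],[0.13,0.12,0,0,0,-0.6,1],[0.13,0.11,0,0,0,-0.6,1]]}}

```text
time: 6.08
ee_pos: [0.5062, 0.1913, 0.1608]
eef_rot: [0.424, 0.906, 0.002, 0.001]
ft_force: [-0.0, -1.3, 1.9]
width: 0.023
```

```bash
python3 -c "
from h import *
arc(-3,6)"
```

```text
t 6.08 th 127.84 yaw 129.78 rad 0.0992 z 0.1608 F [-0.  -1.3  1.9] M [-0.37  0.2   0.18] w 0.023
tangential(cw) F -0.84 radial -1.03
[0.15 0.08] az -0.6
[0.14 0.09] az -0.6
[0.15 0.09] az -0.6
[0.15 0.08] az -0.6
[0.16 0.07] az -0.6
[0.16 0.06] az -0.6
```

Call:
{"name": "send_rows", "arguments": {"commands": [[0.15,0.08,0,0,0,-0.6,1],[0.14,0.09,0,0,0,-0.6,1],[0.15,0.09,0,0,0,-0.6,1],[0.15,0.08,0,0,0,-0.6,1]]}}

```text
time: 6.42
ee_pos: [0.5239, 0.2028, 0.1608]
eef_rot: [0.519, 0.855, 0.002, 0.0]
ft_force: [-0.5, -1.3, 1.1]
width: 0.023
```

```bash
python3 - <<'E'
from h import *
arc(-3,4)
cv2.imwrite("pics/s5.png",cv2.resize(r.camera("scene")[130:230,340:460],(720,600),interpolation=2))
E
```

```text
t 6.42 th 115.63 yaw 117.53 rad 0.0996 z 0.1608 F [-0.5 -1.3  1.1] M [-0.35  0.21  0.2 ] w 0.023
tangential(cw) F -1.03 radial -0.97
[0.17 0.04] az -0.6
[0.16 0.06] az -0.6
[0.16 0.05] az -0.6
[0.17 0.04] az -0.6
```

View pics/s5.png

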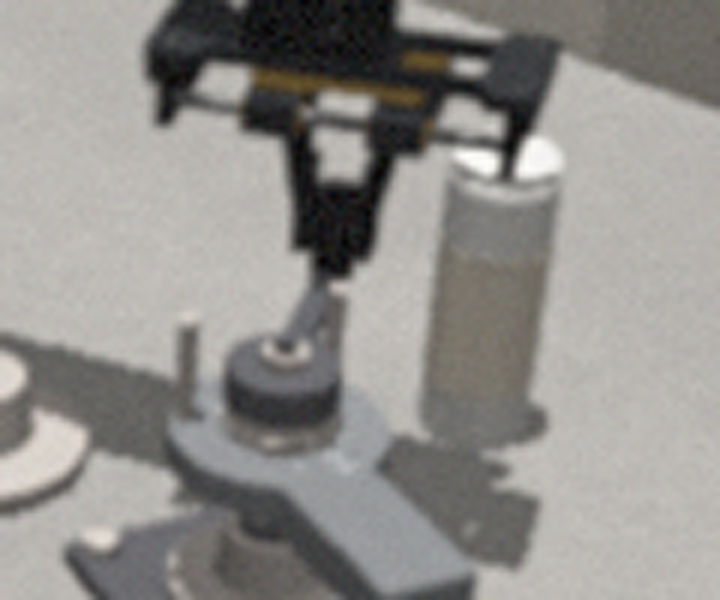

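The bar is now close to the clockwise pin at (340,290). I'll creep up to it.

Call:
{"name": "send_rows", "arguments": {"commands": [[0.16,0.05,0,0,0,-0.6,1],[0.08,0.02,0,0,0,-0.3,1],[0,0,0,0,0,0,1]]}}

```text
time: 6.72
ee_pos: [0.5283, 0.2046, 0.1608]
eef_rot: [0.552, 0.834, -0.001, -0.002]
ft_force: [3.4, 0.9, 0.1]
width: 0.0225
```

```bash
python3 - <<'E'
from h import *
arc(-3,4)
E
```

```text
t 6.72 th 112.9 yaw 113.02 rad 0.0995 z 0.1608 F [3.4 0.9 0.1] M [-0.02 -0.96  0.34] w 0.0225
tangential(cw) F 3.45 radial -0.53
[0.17 0.03] az -0.6
[0.16 0.05] az -0.6
[0.17 0.05] az -0.6
[0.17 0.04] az -0.6
```

Call:
{"name": "send_rows", "arguments": {"commands": [[0.1,0.04,0,0,0,-0.2,1],[0.1,0.04,0,0,0,-0.2,1]]}}

```text
time: 6.88
ee_pos: [0.5287, 0.2045, 0.1605]
eef_rot: [0.565, 0.825, -0.007, -0.007]
ft_force: [-22.2, -11.1, 16.5]
width: 0.0232
```

```bash
python3 - <<'E'
from h import *
arc(3,8)
E
```

```text
t 6.88 th 112.7 yaw 111.25 rad 0.0992 z 0.1605 F [-22.2 -11.1  16.5] M [-2.45  4.43  0.38] w 0.0232
tangential(cw) F -24.81 radial -1.7
[-0.15 -0.09] az 0.6
[-0.15 -0.08] az 0.6
[-0.15 -0.09] az 0.6
[-0.14 -0.09] az 0.6
[-0.14 -0.1 ] az 0.6
[-0.13 -0.11] az 0.6
[-0.13 -0.12] az 0.6
[-0.12 -0.12] az 0.6
```

It's solid against the pin at th ≈ 112.7° (25 N tangential). I've turned it only about 0.9 rad, so this is the pin and not the screw. Next I relieve, lift about 10 mm and swing back 4 pitches (80°).

Call:
{"name": "send_rows", "arguments": {"commands": [[-0.08,-0.04,0,0,0,0.3,1],[0,0,0.1,0,0,0,1],[0,0,0.1,0,0,0,1],[0,0,0.1,0,0,0,1],[0,0,0.05,0,0,0,1]]}}

```text
time: 7.3
ee_pos: [0.5258, 0.203, 0.1696]
eef_rot: [0.552, 0.834, -0.007, -0.007]
ft_force: [2.4, 0.3, -9.2]
width: 0.023
```

```bash
python3 - <<'E'
from h import *
arc(4,8)
cv2.imwrite("pics/s6.png",cv2.resize(r.camera("scene")[130:230,340:460],(720,600),interpolation=2))
E
```

```text
t 7.3 th 114.6 yaw 113.04 rad 0.099 z 0.1696 F [ 2.4  0.3 -9.2] M [ 0.23 -1.02  0.29] w 0.023
tangential(cw) F 2.33 radial -0.7
[-0.2  -0.12] az 0.8
[-0.2  -0.12] az 0.8
[-0.19 -0.13] az 0.8
[-0.18 -0.14] az 0.8
[-0.17 -0.16] az 0.8
[-0.16 -0.17] az 0.8
[-0.15 -0.18] az 0.8
[-0.13 -0.19] az 0.8
```

View pics/s6.png

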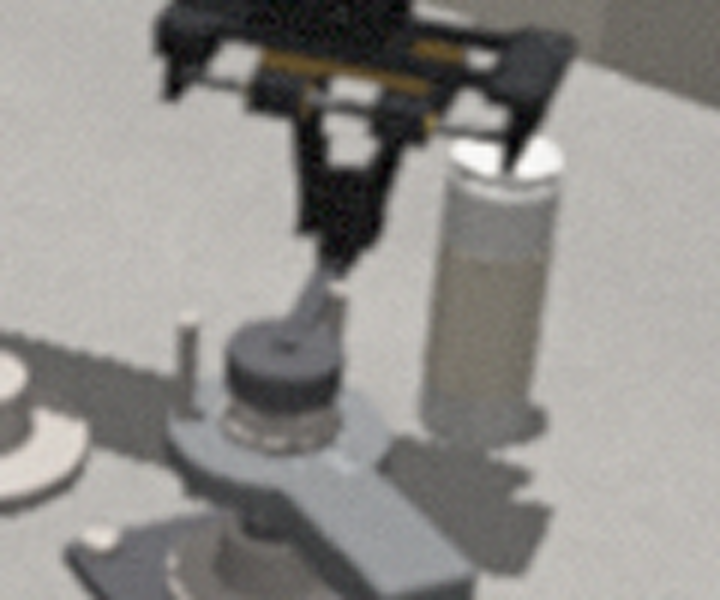

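The hub has risen clear, with 9 N of spring force (about 10 mm of lift). I'll swing back anticlockwise.

Call:
{"name": "send_rows", "arguments": {"commands": [[-0.2,-0.12,0.02,0,0,0.8,1],[-0.2,-0.12,0,0,0,0.8,1],[-0.19,-0.13,0,0,0,0.8,1],[-0.18,-0.14,0,0,0,0.8,1],[-0.17,-0.16,0,0,0,0.8,1],[-0.16,-0.17,0,0,0,0.8,1],[-0.15,-0.18,0,0,0,0.8,1],[-0.13,-0.19,0,0,0,0.8,1]]}}

```text
time: 8.02
ee_pos: [0.4843, 0.1653, 0.1683]
eef_rot: [0.29, 0.957, -0.009, -0.003]
ft_force: [3.1, 0.1, -7.7]
width: 0.023
```

```bash
python3 - <<'E'
from h import *
arc(4,10)
E
```

```text
t 8.02 th 147.68 yaw 146.31 rad 0.0979 z 0.1683 F [ 3.1  0.1 -7.7] M [ 0.37 -1.04  0.09] w 0.023
tangential(cw) F 1.79 radial -2.56
[-0.13 -0.19] az 0.8
[-0.1  -0.21] az 0.8
[-0.09 -0.21] az 0.8
[-0.07 -0.22] az 0.8
[-0.06 -0.22] az 0.8
[-0.04 -0.23] az 0.8
[-0.03 -0.23] az 0.8
[-0.01 -0.23] az 0.8
[ 0.01 -0.23] az 0.8
[ 0.02 -0.23] az 0.8
```

The lift has sagged to 7.6 mm, so I'll raise it again before carrying on.

Call:
{"name": "send_rows", "arguments": {"commands": [[0,0,0.12,0,0,0,1],[-0.12,-0.19,0.02,0,0,0.8,1],[-0.1,-0.21,0.02,0,0,0.8,1],[-0.09,-0.21,0.01,0,0,0.8,1],[-0.07,-0.22,0.01,0,0,0.8,1]]}}

```text
time: 8.43
ee_pos: [0.4735, 0.1403, 0.174]
eef_rot: [0.153, 0.988, -0.009, -0.001]
ft_force: [3.6, -0.2, -10.3]
width: 0.0229
```

```bash
python3 - <<'E'
from h import *
arc(4,10)
E
```

```text
t 8.43 th 163.75 yaw 162.41 rad 0.0974 z 0.174 F [  3.6  -0.2 -10.3] M [ 0.51 -0.96  0.13] w 0.0229
tangential(cw) F 0.86 radial -3.5
[-0.09 -0.21] az 0.8
[-0.04 -0.23] az 0.8
[-0.02 -0.23] az 0.8
[-0.01 -0.23] az 0.8
[ 0.01 -0.23] az 0.8
[ 0.02 -0.23] az 0.8
[ 0.04 -0.23] az 0.8
[ 0.05 -0.22] az 0.8
[ 0.07 -0.22] az 0.8
[ 0.08 -0.21] az 0.8
```

Call:
{"name": "send_rows", "arguments": {"commands": [[-0.06,-0.22,-0.05,0,0,0.8,1],[-0.04,-0.23,0,0,0,0.8,1],[-0.02,-0.23,0,0,0,0.8,1],[-0.01,-0.23,0,0,0,0.8,1],[0.01,-0.23,0.01,0,0,0.8,1],[0.02,-0.23,0.01,0,0,0.8,1]]}}

```text
time: 8.93
ee_pos: [0.4711, 0.0993, 0.1734]
eef_rot: [-0.058, 0.998, -0.008, 0.001]
ft_force: [5.6, 1.0, -10.5]
width: 0.0232
```

```bash
python3 - <<'E'
from h import *
arc(2,3)
cv2.imwrite("pics/s7.png",cv2.resize(r.camera("scene")[130:230,340:460],(720,600),interpolation=2))
E
```

```text
t 8.93 th -171.85 yaw 186.63 rad 0.0968 z 0.1734 F [  5.6   1.  -10.5] M [ 0.7  -1.15  0.07] w 0.0232
tangential(cw) F 0.18 radial -5.67
[-0.04 -0.12] az 0.4
[ 0.02 -0.11] az 0.4
[ 0.03 -0.11] az 0.4
```

View pics/s7.png

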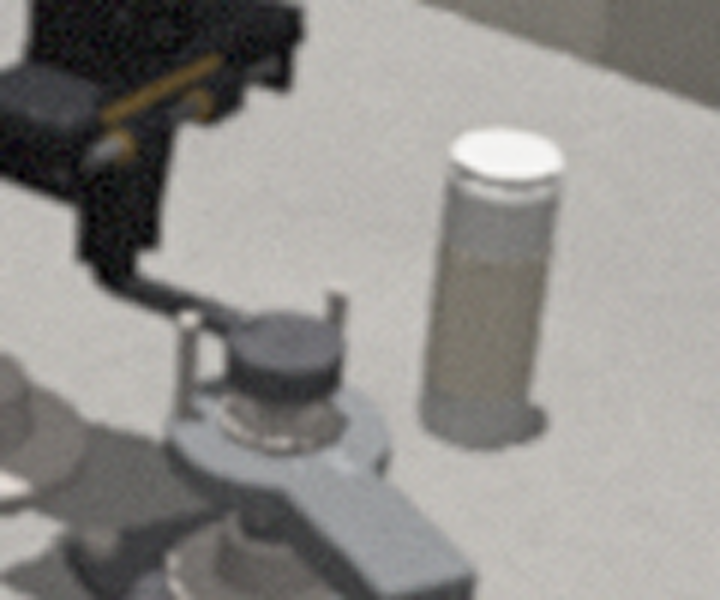

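```bash
python3 - <<'E'
import numpy as np
from scipy.optimize import least_squares
P=np.array([(.4701,.1256),(.4728,.1398),(.4797,.1582),(.5062,.1913),(.5239,.2028),(.5283,.2046),(.5258,.203),(.4843,.1653),(.4735,.1403),(.4711,.0993)])
s=least_squares(lambda c:np.hypot(*(P-c[:2]).T)-c[2],[.567,.113,.1]);print(s.x,s.fun*1e3)
c=s.x[:2]
for p in P: print(np.degrees(np.arctan2(*(p-c)[::-1]))%360)
s=least_squares(lambda c:np.hypot(*(P-c[:2]).T)-.1,[.567,.113]);print(s.x,s.fun*1e3)
c=s.x[:2]
print([np.degrees(np.arctan2(*(p-c)[::-1]))%360 for p in P])
E
```

```text
[0.56800116 0.11470852 0.09822712] [ 0.27801731  0.22512188  0.20358905  0.1885245   0.28695032  0.04119209
 -0.3684248  -0.42434471 -0.32209568 -0.10852994]
173.65195968212333
165.23474330124625
153.7781030924616
128.89983063954722
116.59388097942303
113.8289644541164
115.54665508427938
148.84998065877636
164.84739003870286
189.03511286905572
[0.56963327 0.11364951] [ 0.2481268   0.30219959  0.36304198  0.26654123  0.19652051 -0.09788949
 -0.47680432 -0.25261371 -0.24101468 -0.42734081]
[np.float64(173.15353810110827), np.float64(164.88738687407582), np.float64(153.64743892687298), np.float64(129.24564583255025), np.float64(117.15735108472771), np.float64(114.43985149607981), np.float64(116.13149511108132), np.float64(148.8143345012942), np.float64(164.5053262248226), np.float64(188.28579775246504)]
```

```bash
sed -i 's/C=np.array.*/C=np.array([.5688,.1142])/; s/rad=.0985/rad=.0987/; s/th=np.degrees(np.arctan2(v\[1\],v\[0\]))/th=np.degrees(np.arctan2(v[1],v[0]))%360/' h.py; python3 -c "
from h import *
arc(2.5,2)"
```

```text
t 8.98 th 189.46 yaw 186.86 rad 0.0988 z 0.1735 F [  2.9   1.  -10. ] M [ 1.04 -0.63  0.31] w 0.0232
tangential(cw) F 0.53 radial -3.05
[ 0.03 -0.14] az 0.5
[ 0.03 -0.14] az 0.5
```

Call:
{"name": "send_rows", "arguments": {"commands": [[0.01,-0.14,0,0,0,0.5,1],[0.02,-0.14,0,0,0,0.5,1],[0,0,0,0,0,0,1]]}}

```text
time: 9.23
ee_pos: [0.4729, 0.0908, 0.1738]
eef_rot: [-0.1, 0.995, -0.007, 0.002]
ft_force: [0.8, 1.3, -8.9]
width: 0.0229
```

```bash
python3 -c "
from h import *
arc(2.5,2)"
```

```text
t 9.23 th 193.69 yaw 191.46 rad 0.0987 z 0.1738 F [ 0.8  1.3 -8.9] M [ 0.59 -0.29  0.07] w 0.0229
tangential(cw) F 1.07 radial -1.09
[ 0.04 -0.14] az 0.5
[ 0.04 -0.14] az 0.5
```

Call:
{"name": "send_rows", "arguments": {"commands": [[0,0,-0.1,0,0,0,1],[0,0,-0.1,0,0,0,1],[0,0,-0.08,0,0,0,1],[0,0,-0.05,0,0,0,1]]}}

```text
time: 9.57
ee_pos: [0.4726, 0.0921, 0.1635]
eef_rot: [-0.095, 0.995, -0.007, 0.001]
ft_force: [0.7, -0.9, -3.4]
width: 0.0229
```

```bash
python3 -c "
from h import *
arc(-2,2)"
```

```text
t 9.57 th 192.92 yaw 190.87 rad 0.0987 z 0.1635 F [ 0.7 -0.9 -3.4] M [ 0.11 -0.12  0.13] w 0.0229
tangential(cw) F -1.02 radial -0.46
[-0.02  0.11] az -0.4
[-0.02  0.11] az -0.4
```

Call:
{"name": "send_rows", "arguments": {"commands": [[0,0,-0.05,0,0,0,1],[0,0,-0.04,0,0,0,1],[0,0,0,0,0,0,1]]}}

```text
time: 9.82
ee_pos: [0.4726, 0.092, 0.161]
eef_rot: [-0.094, 0.996, -0.007, 0.001]
ft_force: [2.5, -0.1, -7.3]
width: 0.0233
```

```bash
python3 -c "
from h import *
arc(-3,8)"
```

```text
t 9.82 th 192.98 yaw 190.76 rad 0.0987 z 0.161 F [ 2.5 -0.1 -7.3] M [ 0.3  -0.49  0.19] w 0.0233
tangential(cw) F -0.68 radial -2.37
[-0.03  0.17] az -0.6
[-0.03  0.17] az -0.6
[-0.02  0.17] az -0.6
[-0.01  0.17] az -0.6
[0.   0.17] az -0.6
[0.01 0.17] az -0.6
[0.02 0.17] az -0.6
[0.03 0.17] az -0.6
```

Call:
{"name": "send_rows", "arguments": {"commands": [[0,0,-0.05,0,0,0,1],[0,0,-0.03,0,0,0,1]]}}

```text
time: 9.98
ee_pos: [0.4727, 0.0921, 0.1605]
eef_rot: [-0.094, 0.996, -0.007, 0.001]
ft_force: [-6.3, -3.3, 10.7]
width: 0.0232
```

```bash
python3 -c "
from h import *
arc(-3,1)"
```

```text
t 9.98 th 192.98 yaw 190.74 rad 0.0986 z 0.1605 F [-6.3 -3.3 10.7] M [-0.35  1.53  0.13] w 0.0232
tangential(cw) F -1.79 radial 6.86
[-0.04  0.17] az -0.6
```

The lever is down at z = 0.1605, seated at the same height as before. Now I turn clockwise again and watch the tangential force.

Call:
{"name": "send_rows", "arguments": {"commands": [[-0.03,0.17,0.01,0,0,-0.6,1],[-0.03,0.17,0,0,0,-0.6,1],[-0.02,0.17,0,0,0,-0.6,1],[-0.01,0.17,0,0,0,-0.6,1],[0,0.17,0,0,0,-0.6,1],[0.01,0.17,0,0,0,-0.6,1]]}}

```text
time: 10.48
ee_pos: [0.4705, 0.1234, 0.1607]
eef_rot: [0.07, 0.998, -0.007, 0.001]
ft_force: [1.3, -1.1, -3.8]
width: 0.0232
```

```bash
python3 -c "
from h import *
arc(-3,8)"
```

```text
t 10.48 th 174.68 yaw 171.99 rad 0.0988 z 0.1607 F [ 1.3 -1.1 -3.8] M [ 0.05 -0.27  0.29] w 0.0232
tangential(cw) F -0.94 radial -1.36
[0.02 0.17] az -0.6
[0.03 0.17] az -0.6
[0.04 0.17] az -0.6
[0.05 0.17] az -0.6
[0.06 0.16] az -0.6
[0.06 0.16] az -0.6
[0.07 0.16] az -0.6
[0.08 0.15] az -0.6
```

Call:
{"name": "send_rows", "arguments": {"commands": [[0.02,0.17,0,0,0,-0.6,1],[0.03,0.17,0,0,0,-0.6,1],[0.04,0.17,0,0,0,-0.6,1],[0.05,0.17,0,0,0,-0.6,1],[0.06,0.16,0,0,0,-0.6,1],[0.06,0.16,0,0,0,-0.6,1],[0.07,0.16,0,0,0,-0.6,1]]}}

```text
time: 11.07
ee_pos: [0.4812, 0.1597, 0.1607]
eef_rot: [0.259, 0.966, -0.007, 0.0]
ft_force: [1.4, -2.5, -3.7]
width: 0.0229
```

```bash
python3 -c "
from h import *
arc(-3,8)"
```

```text
t 11.07 th 152.56 yaw 149.94 rad 0.0987 z 0.1607 F [ 1.4 -2.5 -3.7] M [-0.2  -0.42  0.2 ] w 0.0229
tangential(cw) F -1.61 radial -2.37
[0.08 0.15] az -0.6
[0.09 0.15] az -0.6
[0.1  0.14] az -0.6
[0.11 0.14] az -0.6
[0.11 0.13] az -0.6
[0.12 0.12] az -0.6
[0.13 0.12] az -0.6
[0.13 0.11] az -0.6
```

Call:
{"name": "send_rows", "arguments": {"commands": [[0.08,0.15,0,0,0,-0.6,1],[0.09,0.15,0,0,0,-0.6,1],[0.1,0.14,0,0,0,-0.6,1]]}}

```text
time: 11.32
ee_pos: [0.4899, 0.1734, 0.1607]
eef_rot: [0.338, 0.941, -0.007, 0.0]
ft_force: [-0.5, -1.0, -2.5]
width: 0.0229
```

```bash
python3 -c "
from h import *
arc(-3,4)"
```

```text
t 11.32 th 143.14 yaw 140.48 rad 0.0987 z 0.1607 F [-0.5 -1.  -2.5] M [-0.05 -0.14  0.26] w 0.0229
tangential(cw) F -1.09 radial -0.25
[0.11 0.14] az -0.6
[0.11 0.13] az -0.6
[0.12 0.12] az -0.6
[0.13 0.12] az -0.6
```

Call:
{"name": "send_rows", "arguments": {"commands": [[0.11,0.14,0,0,0,-0.6,1],[0.11,0.13,0,0,0,-0.6,1],[0.12,0.12,0,0,0,-0.6,1]]}}

```text
time: 11.57
ee_pos: [0.5007, 0.1855, 0.1607]
eef_rot: [0.414, 0.91, -0.008, -0.0]
ft_force: [-1.2, -1.3, -2.4]
width: 0.0232
```

```bash
python3 -c "
from h import *
arc(-3,4)"
```

```text
t 11.57 th 133.69 yaw 131.04 rad 0.0986 z 0.1607 F [-1.2 -1.3 -2.4] M [-0.08 -0.13  0.24] w 0.0232
tangential(cw) F -1.74 radial -0.13
[0.13 0.12] az -0.6
[0.13 0.11] az -0.6
[0.14 0.1 ] az -0.6
[0.14 0.09] az -0.6
```

Call:
{"name": "send_rows", "arguments": {"commands": [[0.13,0.12,0,0,0,-0.6,1],[0.13,0.11,0,0,0,-0.6,1],[0.14,0.1,0,0,0,-0.6,1]]}}

```text
time: 11.82
ee_pos: [0.5133, 0.1957, 0.1607]
eef_rot: [0.488, 0.873, -0.008, -0.0]
ft_force: [-0.5, -1.6, -1.3]
width: 0.0227
```

```bash
python3 -c "
from h import *
arc(-3,4)"
```

```text
t 11.82 th 124.26 yaw 121.59 rad 0.0986 z 0.1607 F [-0.5 -1.6 -1.3] M [-0.16 -0.01  0.23] w 0.0227
tangential(cw) F -1.31 radial -1.02
[0.14 0.1 ] az -0.6
[0.15 0.09] az -0.6
[0.15 0.08] az -0.6
[0.16 0.07] az -0.6
```

Call:
{"name": "send_rows", "arguments": {"commands": [[0.14,0.1,0,0,0,-0.6,1],[0.15,0.09,0,0,0,-0.6,1]]}}

```text
time: 11.98
ee_pos: [0.5226, 0.2013, 0.1607]
eef_rot: [0.535, 0.845, -0.008, -0.001]
ft_force: [-1.7, -2.2, -1.0]
width: 0.0229
```

```bash
python3 -c "
from h import *
arc(-2,4)"
```

```text
t 11.98 th 117.97 yaw 115.28 rad 0.0986 z 0.1607 F [-1.7 -2.2 -1. ] M [-0.32 -0.01  0.18] w 0.0229
tangential(cw) F -2.54 radial -1.17
[0.1  0.06] az -0.4
[0.1  0.05] az -0.4
[0.11 0.04] az -0.4
[0.11 0.04] az -0.4
```

Call:
{"name": "send_rows", "arguments": {"commands": [[0.1,0.06,0,0,0,-0.4,1],[0.1,0.05,0,0,0,-0.3,1],[0.1,0.04,0,0,0,0,1]]}}

```text
time: 12.23
ee_pos: [0.5279, 0.2039, 0.1606]
eef_rot: [0.563, 0.826, -0.013, -0.004]
ft_force: [-16.5, -6.6, 10.3]
width: 0.0228
```

```bash
python3 - <<'E'
from h import *
arc(-2,4)
cv2.imwrite("pics/s8.png",cv2.resize(r.camera("scene")[150:250,340:460],(720,600),interpolation=2))
a=cv2.imread("pics/scene0.png")[150:250,340:460];cv2.imwrite("pics/s0z.png",cv2.resize(a,(720,600),interpolation=2))
E
```

```text
t 12.23 th 114.49 yaw 111.43 rad 0.0986 z 0.1606 F [-16.5  -6.6  10.3] M [-1.17  3.18  0.25] w 0.0228
tangential(cw) F -17.75 radial 0.79
[0.1  0.05] az -0.4
[0.11 0.04] az -0.4
[0.11 0.04] az -0.4
[0.11 0.03] az -0.4
```

View pics/s8.png

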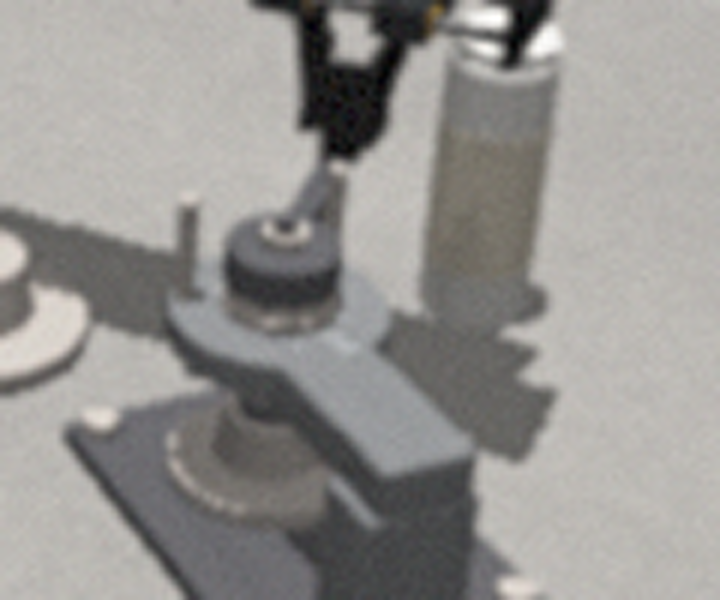

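View pics/s0z.png

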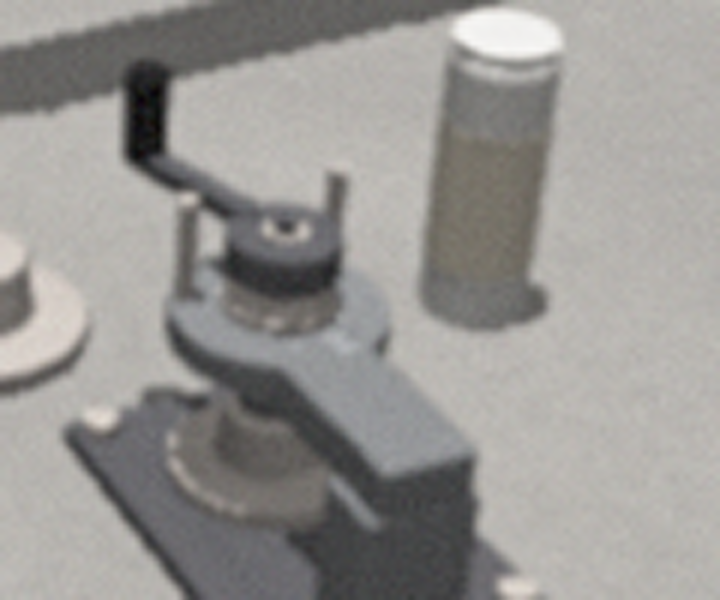

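It stopped at th ≈ 114.5° (18 N), which could be the pin or the screw. To tell which, I'll lift, swing back 2 pitches and turn again.

Call:
{"name": "send_rows", "arguments": {"commands": [[-0.08,-0.04,0,0,0,0.2,1],[0,0,0.12,0,0,0,1],[0,0,0.12,0,0,0,1],[0,0,0.12,0,0,0,1],[0,0,0.06,0,0,0,1]]}}

```text
time: 12.7
ee_pos: [0.5255, 0.2029, 0.1716]
eef_rot: [0.555, 0.832, -0.014, -0.003]
ft_force: [2.7, 0.8, -8.4]
width: 0.023
```

```bash
python3 - <<'E'
from h import *
arc(4,10)
E
```

```text
t 12.7 th 116.05 yaw 112.57 rad 0.0987 z 0.1716 F [ 2.7  0.8 -8.4] M [ 0.32 -0.99  0.2 ] w 0.023
tangential(cw) F 2.78 radial -0.43
[-0.2  -0.11] az 0.8
[-0.19 -0.12] az 0.8
[-0.19 -0.14] az 0.8
[-0.18 -0.15] az 0.8
[-0.17 -0.16] az 0.8
[-0.15 -0.17] az 0.8
[-0.14 -0.18] az 0.8
[-0.13 -0.19] az 0.8
[-0.11 -0.2 ] az 0.8
[-0.1  -0.21] az 0.8
```

Call:
{"name": "send_rows", "arguments": {"commands": [[-0.2,-0.11,0.01,0,0,0.8,1],[-0.19,-0.12,0.01,0,0,0.8,1],[-0.19,-0.14,0.01,0,0,0.8,1],[-0.18,-0.15,0.01,0,0,0.8,1],[-0.17,-0.16,0.01,0,0,0.8,1],[-0.15,-0.17,0.01,0,0,0.8,1],[-0.14,-0.18,0.01,0,0,0.8,1],[-0.13,-0.19,0.01,0,0,0.8,1],[0,0,0,0,0,0,1]]}}

```text
time: 13.45
ee_pos: [0.4838, 0.1645, 0.1749]
eef_rot: [0.295, 0.955, -0.014, 0.001]
ft_force: [3.5, 0.8, -13.3]
width: 0.0228
```

```bash
python3 - <<'E'
from h import *
arc(2,4)
E
```

```text
t 13.45 th 149.36 yaw 145.71 rad 0.0988 z 0.1749 F [  3.5   0.8 -13.3] M [ 0.76 -1.05  0.24] w 0.0228
tangential(cw) F 2.44 radial -2.63
[-0.05 -0.1 ] az 0.4
[-0.05 -0.1 ] az 0.4
[-0.05 -0.1 ] az 0.4
[-0.05 -0.11] az 0.4
```

Call:
{"name": "send_rows", "arguments": {"commands": [[-0.05,-0.1,-0.05,0,0,0.4,1],[-0.06,-0.12,-0.05,0,0,0.5,1],[0,0,-0.08,0,0,0,1],[0,0,-0.1,0,0,0,1],[0,0,-0.08,0,0,0,1]]}}

```text
time: 13.87
ee_pos: [0.4814, 0.1602, 0.1662]
eef_rot: [0.262, 0.965, -0.012, 0.001]
ft_force: [-5.1, 0.5, 12.3]
width: 0.023
```

```bash
python3 - <<'E'
from h import *
arc(-2,4)
E
```

```text
t 13.87 th 152.22 yaw 149.61 rad 0.0988 z 0.1662 F [-5.1  0.5 12.3] M [ 0.26  1.01 -0.08] w 0.023
tangential(cw) F -1.93 radial 4.75
[0.06 0.1 ] az -0.4
[0.06 0.1 ] az -0.4
[0.06 0.1 ] az -0.4
[0.07 0.09] az -0.4
```

Perched on the tips (z 0.1662). I'll nudge a few degrees anticlockwise.

Call:
{"name": "send_rows", "arguments": {"commands": [[-0.05,-0.1,0,0,0,0.4,1],[-0.04,-0.09,-0.02,0,0,0.3,1],[0,0,-0.05,0,0,0,1]]}}

```text
time: 14.12
ee_pos: [0.4789, 0.1552, 0.1653]
eef_rot: [0.235, 0.972, -0.012, 0.002]
ft_force: [-5.0, -3.3, 5.6]
width: 0.0233
```

```bash
python3 - <<'E'
from h import *
arc(-2,4)
E
```

```text
t 14.12 th 155.46 yaw 152.86 rad 0.0988 z 0.1653 F [-5.  -3.3  5.6] M [-0.46  1.07 -0.06] w 0.0233
tangential(cw) F -5.09 radial 3.22
[0.05 0.1 ] az -0.4
[0.05 0.1 ] az -0.4
[0.06 0.1 ] az -0.4
[0.06 0.1 ] az -0.4
```

Call:
{"name": "send_rows", "arguments": {"commands": [[0,0,-0.06,0,0,0,1],[0,0,-0.06,0,0,0,1]]}}

```text
time: 14.28
ee_pos: [0.479, 0.1555, 0.164]
eef_rot: [0.237, 0.971, -0.011, 0.001]
ft_force: [-9.0, -4.6, 13.8]
width: 0.0232
```

```bash
python3 - <<'E'
from h import *
arc(-2,4)
E
```

```text
t 14.28 th 155.3 yaw 152.57 rad 0.0988 z 0.164 F [-9.  -4.6 13.8] M [-0.66  1.9   0.02] w 0.0232
tangential(cw) F -7.95 radial 6.3
[0.05 0.1 ] az -0.4
[0.05 0.1 ] az -0.4
[0.06 0.1 ] az -0.4
[0.06 0.1 ] az -0.4
```

It's riding a flank: the force pushes it anticlockwise. I'll nudge a little more that way.

Call:
{"name": "send_rows", "arguments": {"commands": [[-0.03,-0.07,0,0,0,0.3,1],[0,-0.02,-0.05,0,0,0,1],[0,0,-0.06,0,0,0,1]]}}

```text
time: 14.53
ee_pos: [0.4781, 0.1535, 0.1619]
eef_rot: [0.227, 0.974, -0.011, 0.001]
ft_force: [-6.6, -3.0, 8.9]
width: 0.0233
```

```bash
python3 - <<'E'
from h import *
arc(-3,4)
E
```

```text
t 14.53 th 156.59 yaw 153.73 rad 0.0988 z 0.1619 F [-6.6 -3.   8.9] M [-0.5   1.3   0.09] w 0.0233
tangential(cw) F -5.42 radial 4.86
[0.08 0.15] az -0.6
[0.08 0.15] az -0.6
[0.09 0.15] az -0.6
[0.1  0.14] az -0.6
```

Call:
{"name": "send_rows", "arguments": {"commands": [[-0.01,-0.03,-0.04,0,0,0,1],[0,0,-0.05,0,0,0,1]]}}

```text
time: 14.7
ee_pos: [0.478, 0.1532, 0.1607]
eef_rot: [0.229, 0.973, -0.011, 0.001]
ft_force: [-10.2, -4.0, 16.3]
width: 0.0226
```

```bash
python3 - <<'E'
from h import *
arc(-2,4)
E
```

```text
t 14.7 th 156.75 yaw 153.49 rad 0.0988 z 0.1607 F [-10.2  -4.   16.3] M [-0.69  1.97  0.12] w 0.0226
tangential(cw) F -7.69 radial 7.83
[0.05 0.1 ] az -0.4
[0.05 0.1 ] az -0.4
[0.05 0.1 ] az -0.4
[0.06 0.1 ] az -0.4
```

It's at the bottom again (0.1607). I'll turn clockwise gently.

Call:
{"name": "send_rows", "arguments": {"commands": [[0.05,0.1,0.01,0,0,-0.4,1],[0.05,0.1,0,0,0,-0.4,1]]}}

```text
time: 14.87
ee_pos: [0.4796, 0.1559, 0.1607]
eef_rot: [0.266, 0.964, -0.014, -0.001]
ft_force: [-6.6, -14.4, 5.6]
width: 0.0234
```

```bash
python3 - <<'E'
from h import *
arc(-2,4)
E
```

```text
t 14.87 th 154.93 yaw 149.12 rad 0.0985 z 0.1607 F [ -6.6 -14.4   5.6] M [-2.66  1.28  0.44] w 0.0234
tangential(cw) F -15.82 radial -0.09
[0.05 0.11] az -0.4
[0.05 0.1 ] az -0.4
[0.06 0.1 ] az -0.4
[0.06 0.1 ] az -0.4
```

Resistance comes up at 155°, well away from the pin. One firmer push will confirm.

Call:
{"name": "send_rows", "arguments": {"commands": [[0.06,0.11,0,0,0,-0.1,1],[0.07,0.13,0,0,0,0,1],[0.07,0.13,0,0,0,0,1]]}}

```text
time: 15.12
ee_pos: [0.4808, 0.158, 0.1605]
eef_rot: [0.278, 0.96, -0.023, -0.007]
ft_force: [-19.0, -18.4, 14.8]
width: 0.0231
```

```bash
python3 - <<'E'
from h import *
arc(2,2)
cv2.imwrite("pics/s9.png",cv2.resize(r.camera("scene")[150:250,340:460],(720,600),interpolation=2))
E
```

```text
t 15.12 th 153.56 yaw 147.68 rad 0.0983 z 0.1605 F [-19.  -18.4  14.8] M [-2.86  3.49 -0.02] w 0.0231
tangential(cw) F -24.95 radial 8.77
[-0.06 -0.1 ] az 0.4
[-0.05 -0.11] az 0.4
```

View pics/s9.png

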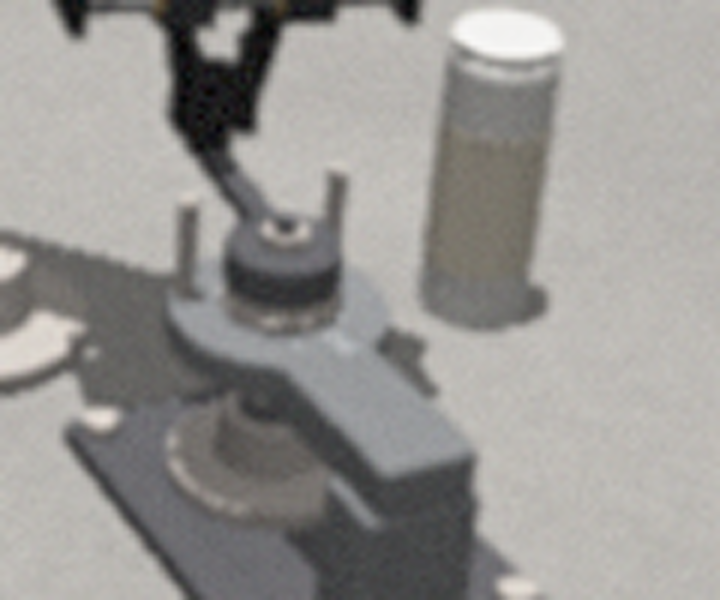

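It's solid at 154° with 25 N, 40° short of the pin stop, so the screw itself is solid. In the picture the hub is fully down with the screw top showing at (285,228). I'll relieve the load, open and retreat upward.

Call:
{"name": "send_rows", "arguments": {"commands": [[-0.05,-0.1,0,0,0,0.2,1],[0,0,0,0,0,0,1],[0,0,0,0,0,0,0],[0,0,0,0,0,0,-0.2],[0,0,0,0,0,0,-0.2],[0,0,0,0,0,0,-0.2],[0,0,0,0,0,0,-0.2],[0,0,0,0,0,0,-0.2]]}}

```text
time: 15.83
ee_pos: [0.4814, 0.1551, 0.1617]
eef_rot: [0.276, 0.961, -0.023, -0.005]
ft_force: [0.7, -0.5, -0.0]
width: 0.0503
```

```bash
python3 - <<'E'
from h import *
arc(2,1)
cv2.imwrite("pics/w10.png",r.camera("wrist"))
E
```

```text
t 15.83 th 154.91 yaw 147.98 rad 0.0965 z 0.1617 F [ 0.7 -0.5 -0. ] M [-0.01 -0.06  0.06] w 0.0503
tangential(cw) F -0.13 radial -0.85
[-0.11 -0.07] az 0.4
```

View pics/w10.png

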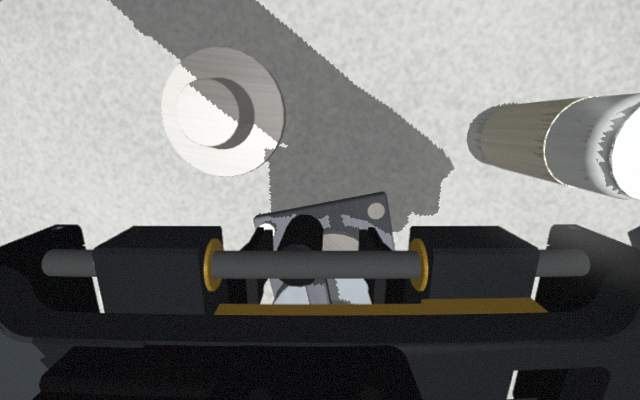

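The knob at (300,250) is free between the fingers, about 13 mm clear on each side, and the force is zero. I'll retreat straight up and then back off.

Call:
{"name": "send_rows", "arguments": {"commands": [[0,0,0.3,0,0,0,-0.2],[0,0,0.5,0,0,0,-0.2],[0,0,0.7,0,0,0,-0.2],[0,0,0.8,0,0,0,-0.2],[-0.3,-0.2,0.8,0,0,0,-0.2],[-0.5,-0.5,0.6,0,0,0,-0.2],[-0.7,-0.7,0.3,0,0,0,-0.2],[-0.7,-0.7,0.3,0,0,0,-0.2],[-0.5,-0.7,0,0,0,0,-0.2],[0,0,0,0,0,0,-0.2]]}}

```text
time: 16.72
ee_pos: [0.397, 0.0691, 0.3026]
eef_rot: [0.275, 0.961, -0.021, -0.003]
ft_force: [0.8, 0.8, 0.2]
width: 0.0521
```

```bash
python3 - <<'E'
from h import *
arc(2,1)
t=r.camera("top")
cv2.imwrite("pics/f.png",np.hstack([cv2.resize(r.camera("scene")[140:240,340:440],(400,400),interpolation=2),cv2.resize(t[110:235,220:345],(400,400),interpolation=2)]))
cv2.imwrite("pics/t_end.png",t)
d=cv2.absdiff(t,cv2.imread("pics/top0.png")).max(2)
for n,(x,y,w,h) in dict(can=(150,165,55,50),spanner=(400,140,35,75),jar=(445,185,40,40)).items(): print(n,(d[y:y+h,x:x+w]>40).sum())
E
```

```text
t 16.72 th 194.7 yaw 148.06 rad 0.1776 z 0.3026 F [0.8 0.8 0.2] M [-0.   -0.1  -0.02] w 0.0521
tangential(cw) F 0.56 radial -0.93
[2.58 0.56] az 0.4
can 18
spanner 0
jar 0
```

View pics/f.png

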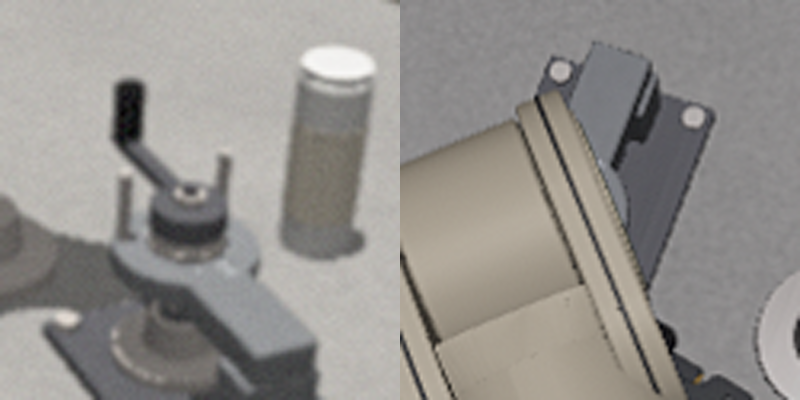

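```bash
python3 - <<'E'
from h import *
im=r.camera("scene");i0=cv2.imread("pics/scene0.png")
g=cv2.cvtColor(im,6)
m=(g[150:185,362:385]<45).astype(np.uint8)
n,l,st,ce=cv2.connectedComponentsWithStats(m);k=1+st[1:,4].argmax();print("knob blob",st[k][:4]+[362,150,0,0],ce[k]+[362,150])
for a in (152,154,156):
  for z in (.195,.201):
    a_=np.radians(a);print(a,z,[np.round(proj("scene",[C[0]+.1*np.cos(a_),C[1]+.1*np.sin(a_),zz]),1) for zz in(z,z-.043)])
# hub+screw area and flange
for nm,(x,y,w,h) in dict(flange=(365,205,30,35),jar=(205,265,45,55),can=(408,145,30,65),spanner=(258,272,65,50)).items():
    A=cv2.cvtColor(i0,6)[y:y+h,x:x+w].astype(np.float32);B=g[y:y+h,x:x+w].astype(np.float32)
    print(nm,cv2.phaseCorrelate(A,B,cv2.createHanningWindow((w,h),cv2.CV_32F)))
E
```

```text
knob blob [369 161   6  16] [371.70666667 168.2       ]
152 0.195 [array([375.9, 160.2]), array([375. , 172.8])]
152 0.201 [array([376. , 158.3]), array([375.2, 171.1])]
154 0.195 [array([374.8, 160.3]), array([373.9, 173. ])]
154 0.201 [array([374.9, 158.5]), array([374.1, 171.2])]
156 0.195 [array([373.7, 160.5]), array([372.9, 173.1])]
156 0.201 [array([373.9, 158.6]), array([373. , 171.4])]
flange ((-0.10743459546395684, 0.4793357183469702), 0.7705297372959278)
jar ((0.37638188828530517, 0.03315222682535435), 0.9820980343995271)
can ((0.27217525879237314, -0.04897488182457721), 0.9278088357713488)
spanner ((0.08313154980485393, 0.040098759299009856), 0.9721673742930095)
```

The knob top matches the lever-down height: row 161 measured, 160.4 predicted for down and 158.5 for perched. The bystanders and flange are unmoved to within half a pixel. Handing in.

```bash
python3 -c "
from bench import r
print(r.close_job())"
```

```text
the job is handed in; nothing more can be done
None
```

I handed the job in at about 17 s of the 54 s. The screw came up solid, and the lever is down in its serrations and let go. The hand-in gives no verdict.

**What I did:** I gripped the knob, let the perched lever drop in, and turned it clockwise to the stop pin. I then lifted it, swung it back 80°, reseated it and turned again. That stroke ended almost at the pin, so I couldn't tell whether the pin or the screw had stopped it. I lifted it once more, swung back 40° and reseated it (it perched at first and needed a nudge). It then came up solid at once, with 25 N at the knob and the lever 40° short of the pin.

**Last checks:**
- **Lever:** it bottomed at the same height each time it was seated. After release, the knob top in the picture matches the lever fully down (row 161, against 160.4 expected down and 158.5 perched).
- **Bystanders:** the spray can, jar and spanner show less than 0.4 px of shift in the scene picture.
- **Flange:** it shows about 0.5 px, roughly 1.5 mm at most. Changes in the foot and shadow are part of that.
- **Robot:** it is clear of everything and its force reading is near zero.

**Not confirmed:**
- **Foot force:** I could not measure the foot's force on the flange. I take it from the screw being solid.
- **Total turn:** my estimate of about 2.25 rad is slightly above the stated 1.8–2.2. I put that down to play in the serrations and angle error.

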